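Let two tins out of the lever dispenser

TASK

Press the red paddle of the tin dispenser all the way down with your fingertips so that the green hood lifts fully and both tins roll out into the front tray, then let the paddle come back up slowly under your fingers, taking a couple of seconds, until the hood is fully shut, so that it never drops or slams. Work only the paddle: do not grasp or lift anything, do not touch the hood or the tins, and leave the other things on the worktop where they stand. Finish with the hand clear.

Things in the scene. Friction and masses are not known exactly. Their poses are not given: they have to be found in the camera images.
- dispenser: tin dispenser fixed to the worktop: white housing, x from -155 to 110 mm, 94 mm wide (y), 138 mm high at the back. Origin on the worktop, z up; its -x end is the open front tray (66 mm high), roughly towards the robot. The chute slopes 11 degrees down to the tray, which holds both tins at x from -150 to -65 mm. The green hood closes the outlet at x = -22 mm. The lever is on its -y side
- paddle (a point): centre of the upper face of the red paddle (38 mm along the dispenser's x, 42 mm along y, 6 mm thick), at (-102, -95, 158) mm in the dispenser's frame at rest, front tilted up 0.25 rad. Fully pressed it has sunk 52 mm almost straight down, to (-107, -95, 106) mm, tilted 0.25 rad the other way. Lever axle: along y at x = -3, z = 122 mm. Free air below
- lever (a joint): angle of the lever: 0 up (rest), 0.50 rad pressed fully down against its stop. About 2 to 4 N on the paddle presses it; it comes back up by itself when released
- hood (a joint): angle of the green hood, geared to the lever: always twice the lever's angle. 0 shut, 1.0 rad fully open. It has no damper: left alone it drops shut and slams
- hood_edge (a point): middle of the lower front edge of the green hood (top plate 70 mm long, front plate 70 mm high, 80 mm wide, axle at (45, 0, 122) mm in the dispenser's frame); when shut at (-22, 0, 62) mm in the dispenser's frame, when fully open about (-43, 0, 146) mm. The open hood's top reaches 185 mm above the worktop
- tin_1: round brass tin with a blue band, 40 mm diameter, 64 mm long, lying across the chute; origin at its centre, its y along the tin. At the start behind the shut hood (x about 0 mm in the dispenser's frame); the tins roll out by themselves within a second of the hood being open
- tin_2: the second tin, with a white band, same size, lying behind the first (x about 40 mm in the dispenser's frame)
- ramekin_1: white fluted ramekin, 70 mm wide, 40 mm high, origin under its centre; bystander
- caddy_3: small round tea caddy with a grey lid, 56 mm wide, 62 mm high, origin under its centre; bystander
- espresso_cup_2: small white cup with a fern pattern, 58 mm wide, 81 mm with the handle, 56 mm high, origin under it; bystander
- tealight_1: tealight in a metal cup, 39 mm wide, 19 mm high, origin under its centre; bystander
- mug_1: white mug with a fern pattern, 82 mm wide, 114 mm with the handle, 89 mm high, origin under it; bystander
- bottle_stopper_1: wooden bottle stopper standing on its brass knob, 33 mm wide, 52 mm high, origin under it; bystander

How it is judged:
By the outcome, as a careful person would: the job done as asked, in the order asked, and still so for the second after the job is handed in, with the robot touching nothing.
It also fails if it takes over 38 s, if anything falls off the work surface, if the arm or the gripper's body presses on something with over 40 N, if the wrist force passes 120 N, or if a joint passes its speed limit or range.

ROBOT

A 7-joint arm with a two-finger parallel gripper is mounted at the origin on a cart in front of the work surface, level with it; the furniture and walls round the work are solid. World frame = base frame: x ahead of the robot, y to its left, z up, the work surface at z = 0. Lengths are in m, angles in degrees, forces in N, time in s.
With the tool pointing down it reaches from about 0.425 to 0.875 m from the base axis. Payload 4.7 kg.
Tool frame: the origin (TCP) lies midway between the tips of the shut fingers; the grasp point (between the pads) lies 19 mm behind it; z points along the fingers, y is the line along which they close (so a half turn about z gives the same grasp; the last joint's range is limited). The gripper opens to 87 mm and grips with 3 to 60 N. Pads are 19 mm wide; open, the fingers measure 117 mm over their backs; the gripper's body (75 mm by 190 mm) begins 51 mm behind the grasp point.
Start: joints at [-64.739, 18.392, -4.016, 83.108, 1.295, 78.541, -3.26], TCP at [0.269, 0.592, 0.223] pointing down, gripper open.
Joint ranges: [-163.93, 163.93], [-17.29, 119.83], [-79.2, 71.16], [3.27, 140.29], [-89.18, 269.18], [5.43, 117.66], [-154.24, 154.24]. Speed limits (degrees/s): [147.25, 147.25, 180, 180, 180, 180, 180].

INTERFACE

Orientations are given as [roll, pitch, yaw] about the fixed x, y, z axes, in that order (R = Rz(yaw) Ry(pitch) Rx(roll)).
In Python, from cell import env, viewer, boxes_of, masks_of gives the robot as it stands. The module is installed in compiled form; this text tells all that it offers.
- The arm moves only by the tool apply_moves, never from a script. Its argument "moves" is a list of rows, each a list of 7 numbers: the shift along the tool's x, y, z scaled (see below), then the turn, a rotation vector about the tool's x, y, z scaled (see below), then the opening, from 0 (shut) to 1 (fully open). A call has 1 to 20 rows; each row is the pose to reach, as a shift and turn from the pose commanded when the call began, along the tool's axes at that moment; what a row does not reach only later rows make up. The controller multiplies each number of a shift by 0.2 m and each number of a turn by 1.5 rad. A row lasts 1/10 s, in which the tool goes at most 50 mm and 8.59 degrees, less where a joint would pass 70% of its speed; a pose out of reach is approached as far as the arm can. A call with a number of a shift or a turn outside -1 to 1 is refused whole. A call with a gripper value outside its range is refused whole. The fingers move at their own pace and stop on an object; "grip_force" is the grip in N (left out, the last holds). Time passes only in rows, so rows that repeat a pose let the fingers close. It gives the time, the measured TCP pose, the force, the opening and the grip force at its end, in the units of the state.
- env.get_obs(): the state, without advancing time (a new reading comes with each control period).
- viewer.read_camera(name): name is "scene" or "top" or "wrist"; returns the picture (480x640x3 uint8, red, green, blue); there is no depth.
- viewer.get_calibration(name): a dict with "fov_y" (degrees; the focal length in pixels is half the picture's height over the tangent of half this angle, whatever the lens; pixels are square), "cx", "cy" (the principal point, pixels), "k1" (the pictures are not rectified: a ray, as slopes to the right and down, at radius r is drawn at 1 + k1 r^2 times it, then the intrinsics apply), "position" and "orientation" of the camera in the world. Camera axes: x right, y up, looking along -z (the intrinsics and any distortion apply to the point x, -y, -z); pixel columns grow to the right and rows downward; lengths in m; the calibration is good to about 2 mm. A picture is of the moment at which its call begins: read the wrist's pose just before it. get_calibration takes no time and is no camera call; for the wrist camera it gives the pose at the moment of the call.
- env.sign_off(): hands the job in; it is judged then, once.
Trained networks look in the newest picture that a camera, given by its name, has taken for a name from the list of things; names that differ only in an ending like _2 or _b are one class to them, and where a whole thing is asked for, a point or a joint stands for the part that bears it (a point fixed in the world has none). Each returns a list of dicts, best first, with "conf" (0 to 1); they miss things now and then, are a little off and sometimes report something else, mostly with a low value. They report only what shows in the picture. A call takes as long as a camera call.
- boxes_of(camera, target): "location" ([column, row] in pixels, amid what is visible of it).
- masks_of(camera, target): "pixels" (480x640 bool, what is visible of it) and "location" ([column, row] in pixels, amid what is visible of it).
The state is a dict: "time_s": time; "qpos": joint angles; "joint_velocities": joint speeds; "effort": joint torques, N m; "tool_pos": TCP position; "tool_rot": TCP orientation; "force": force on the tool from outside, world axes, zero at the start; "wrist_torque": the same for the moment, N m; "grip_width": finger opening in m; "grasp_force": force on a finger pad.
Only numpy, scipy, OpenCV 4.12 (cv2) and the standard library are available. Lean on these libraries where they do the work, as an engineer would, in place of code of your own. Each camera call takes 0.05 s, during which the arm holds its last target. There are 200 camera calls.

## Working session

There is one attempt and no reset: what is moved stays moved. The work goes in short steps, Python scripts to look and compute and a tool call to move; the robot and the scene stay as the last step left them, time stands still between calls to the robot, and variables do not carry over. Pictures are saved under pics/ and viewed, at most 10 in all, crops included, and the job is handed in when it is done.

Besides the shell and the picture viewer there is one more tool, called in YAML: its name, and indented under it one key for each argument. apply_moves: Moves the arm, as the interface text tells. Shifts and turns lie within -1 to 1; 1 stands for 0.2 m of shift or 1.5 rad of turn. Its arguments: {"type":"object","properties":{"moves":{"type":"array","items":{"type":"array","items":{"type":"number","minimum":-1,"maximum":1}}},"grip_force":{"type":"number"}},"required":["moves"]}

```bash
mkdir -p pics; cat > h.py <<'E'
import numpy as np, cv2
from scipy.spatial.transform import Rotation as R
from cell import env, viewer, boxes_of, masks_of
def cal(n):
    c=viewer.get_calibration(n); return c
def rot(c):
    o=np.array(c["orientation"],float)
    return o if o.shape==(3,3) else R.from_euler('xyz',o,degrees=True).as_matrix()
def proj(c,P):
    f=240/np.tan(np.radians(c["fov_y"])/2)
    p=(np.atleast_2d(P)-np.array(c["position"]))@rot(c)
    s=np.c_[p[:,0]/-p[:,2],-p[:,1]/-p[:,2]]; r2=(s**2).sum(1,keepdims=True)
    return s*(1+c["k1"]*r2)*f+[c["cx"],c["cy"]]
def ray(c,px):
    f=240/np.tan(np.radians(c["fov_y"])/2)
    d=(np.array(px,float)-[c["cx"],c["cy"]])/f; s=d.copy()
    for _ in range(20): s=d/(1+c["k1"]*(s@s))
    return np.array(c["position"]),rot(c)@np.array([s[0],-s[1],-1])
def atz(c,px,z):
    o,d=ray(c,px); return o+d*(z-o[2])/d[2]
def shot(n,name):
    im=viewer.read_camera(n); cv2.imwrite(f"pics/{name}.png",im[:,:,::-1]); return im
E
python3 - <<'E'
from h import *
o=env.get_obs(); print(o)
for n in("scene","top"):
    print(cal(n)); shot(n,n+"0")
    for t in("paddle","hood","dispenser"):
        print(n,t,[(b["conf"],b["location"]) for b in boxes_of(n,t)][:3])
E
```

```text
{'time_s': 0.0, 'qpos': array([-64.73876802,  18.44254824,  -4.01480399,  83.17338609,
         1.29724974,  78.54099868,  -3.25947072]), 'joint_velocities': array([ 0.01347518, -0.02183173, -0.03415224, -0.0175046 , -0.02469767,
       -0.033586  , -0.03171946]), 'effort': array([-7.61686283e-05, -4.91273367e+01, -4.03603585e-01, -3.12541544e+01,
       -6.36838214e-02,  4.33897250e-02,  1.77861148e-04]), 'tool_pos': array([0.2689102 , 0.59116846, 0.22143517]), 'tool_rot': array([-1.79888431e+02,  8.07623608e-03,  1.55548780e+02]), 'force': array([ 0.60721201, -0.8925802 ,  0.42886937]), 'wrist_torque': array([-0.03959385,  0.01460387, -0.00298672]), 'grasp_force': 0.0, 'grip_width': 0.08690044429064993}
{'fov_y': 52.63936487102216, 'cx': 321.6213205816856, 'cy': 246.74053947015383, 'k1': -0.0007572483388632705, 'position': array([-0.06424899, -0.81641632,  0.88111594]), 'orientation': array([ 54.0104521 ,  -0.54907043, -33.59733773])}
scene paddle [(0.77, [324.9, 245.0])]
scene hood [(0.7, [320.9, 229.9])]
scene dispenser [(0.69, [322.4, 252.3])]
{'fov_y': 52.61185940854376, 'cx': 313.4157145971237, 'cy': 235.41457905952217, 'k1': -0.08473050421454677, 'position': array([0.4556318 , 0.09544791, 1.60160632]), 'orientation': array([ 2.92819080e+00, -8.15989822e-02, -8.98219095e+01])}
top paddle [(0.61, [327.8, 256.7]), (0.29, [306.5, 221.9])]
top hood [(0.73, [311.5, 218.5])]
top dispenser [(0.62, [310.8, 236.5]), (0.6, [192.3, 252.4])]
```

View pics/scene0.png

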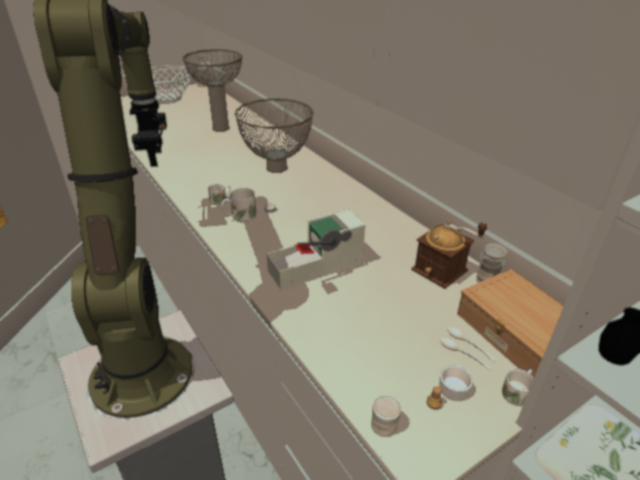

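View pics/top0.png

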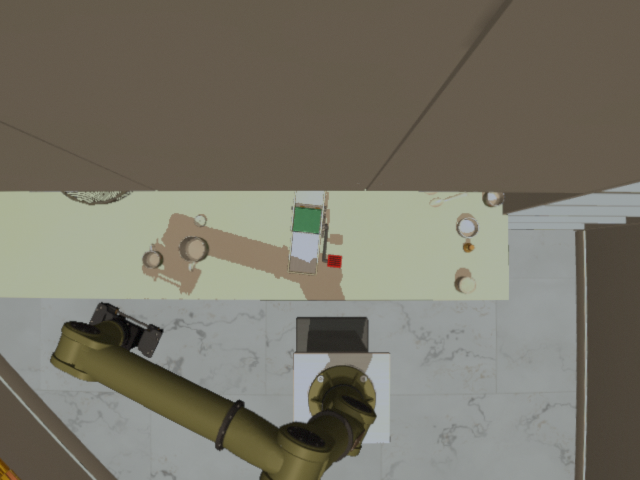

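The scene picture shows the dispenser mid-worktop, with the red paddle at about (305,248). In the top view the paddle is at about (335,261) and the green hood at about (307,220). Next I segment by colour and fit the pose.

```bash
python3 - <<'E'
from h import *
from scipy.optimize import least_squares
C={n:cal(n) for n in("scene","top")}
M={}
for n in C:
    im=cv2.imread(f"pics/{n}0.png"); h=cv2.cvtColor(im,cv2.COLOR_BGR2HSV)
    for k,m in dict(red=((h[...,0]<8)|(h[...,0]>172))&(h[...,1]>150)&(h[...,2]>80), green=(h[...,0]>50)&(h[...,0]<85)&(h[...,1]>90)).items():
        num,l,s,ct=cv2.connectedComponentsWithStats(m.astype(np.uint8))
        for i in range(1,num):
            if s[i,4]>15: print(n,k,s[i],ct[i].round(1))
# triangulated paddle from top at z .158
    cv2.imwrite(f"pics/{n}_crop.png",cv2.resize(im[180:300,250:390] if n=="top" else im[190:310,250:390],None,fx=5,fy=5,interpolation=cv2.INTER_CUBIC)[:600,:700])
E
```

```text
scene red [296 245  17   8  98] [303.7 248.3]
scene green [311 219  29  17 235] [322.8 226.1]
top red [327 255  15  13 162] [333.9 260.9]
top green [293 207  28  26 580] [306.5 219.6]
```

View pics/top_crop.png

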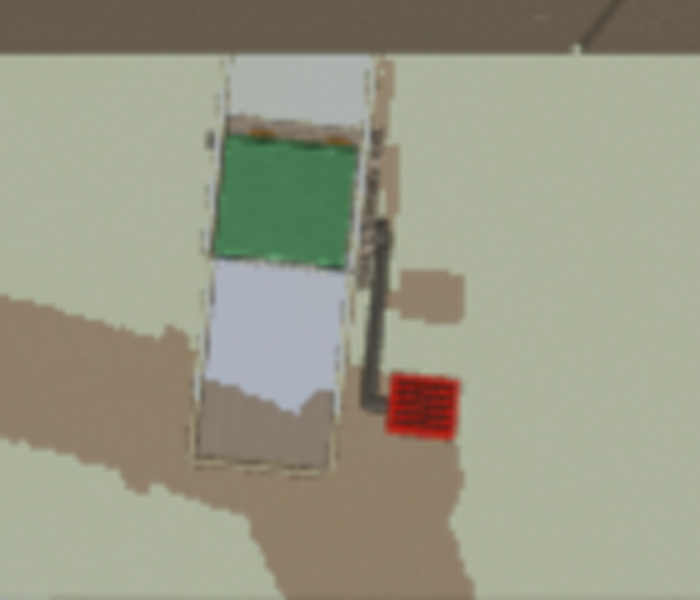

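View pics/scene_crop.png

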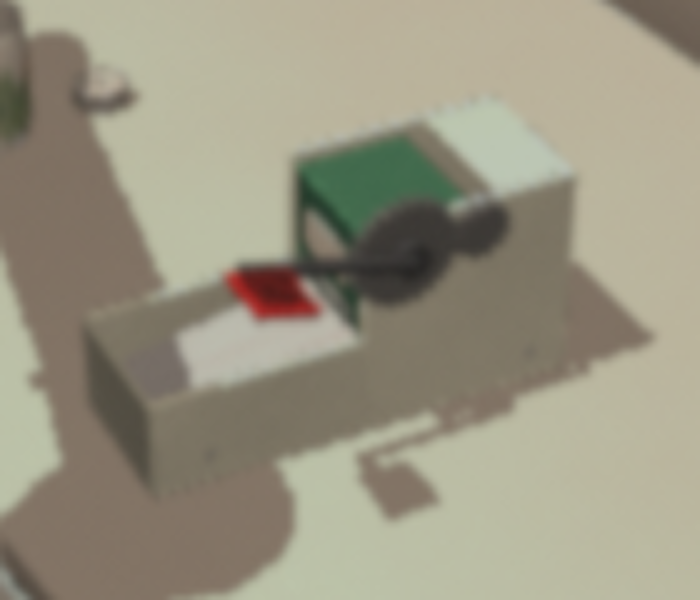

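The top crop shows the tray's front corners at about (289,272.6) and (316.4,274) and the paddle at (334,261). The scene crop shows the tray's front corners at about (267,254), (280.4,272) and (281,289).

```bash
python3 - <<'E'
from h import *
from scipy.optimize import least_squares
C={n:cal(n) for n in("scene","top")}
obs=[("top",(333.9,260.9),(-.102,-.095,.158),3),("scene",(303.7,248.3),(-.102,-.095,.157),3),
("top",(250+195/5,180+463/5),(-.155,.047,.066),1),("top",(250+332/5,180+470/5),(-.155,-.047,.066),1),
("scene",(267.2,254),(-.155,.047,.066),1),("scene",(280.4,272),(-.155,-.047,.066),1),("scene",(281,289),(-.155,-.047,0),1),
("scene",(250+575/5,190+178/5),(.110,-.047,.138),1)]
def W(p,q):
    c,s=np.cos(p[2]),np.sin(p[2]); return np.array([p[0]+c*q[0]-s*q[1],p[1]+s*q[0]+c*q[1],q[2]])
def res(p): return np.concatenate([w*(proj(C[n],W(p,q))[0]-px) for n,px,q,w in obs])
r=least_squares(res,[.6,.1,0],loss="soft_l1"); p=r.x
print(p[:2],np.degrees(p[2])); print(res(p).reshape(-1,2).round(1))
for q in((-.102,-.095,.158),(-.107,-.095,.106)): print(W(p,q))
o,d=ray(C["top"],(333.9,260.9)); o2,d2=ray(C["scene"],(303.7,248.3))
A=np.c_[d,-d2]; t=np.linalg.lstsq(A,o2-o,rcond=None)[0]; print("tri",o+t[0]*d,o2+t[1]*d2)
E
```

```text
[0.56585113 0.11252406] -6.813454156001189
[[ 2.3  0.6]
 [ 1.1 -1.3]
 [-2.3 -0.4]
 [-0.2  1.9]
 [-1.3 -1.9]
 [-1.5 -1. ]
 [-1.1  0.7]
 [ 0.8 -1. ]]
[0.45330096 0.03029597 0.158     ]
[0.44833627 0.03088915 0.106     ]
tri [0.45385764 0.03236402 0.15416962] [0.45352669 0.03255893 0.15416153]
```

apply_moves:
  moves:
    - [-0.05,-0.06,-0.15,0,0,0,0]
    - [-0.3,-0.33,-0.2,0,0,0,0]
    - [-0.66,-0.73,-0.2,0,0,0,0]
    - [-0.66,-0.73,-0.2,0,0,0,0]
    - [-0.66,-0.73,-0.2,0,0,0,0]
    - [-0.66,-0.73,-0.2,0,0,0,0]
  grip_force: 20

```text
time_s: 1.0
tool_pos: [0.332, 0.3994, 0.2636]
tool_rot: [180.0, 0.1, 155.1]
force: [-0.3, -0.0, 0.5]
grip_width: 0.0469
grasp_force: 0.0
```

apply_moves:
  moves:
    - [-0.66,-0.73,0,0,0,0,0]
    - [-0.66,-0.73,0,0,0,0,0]
    - [-0.66,-0.73,0,0,0,0,0]
    - [-0.66,-0.73,0,0,0,0,0]
    - [-0.66,-0.73,0,0,0,0,0]

```text
time_s: 1.5
tool_pos: [0.3911, 0.2109, 0.2632]
tool_rot: [180.0, 0.1, 155.0]
force: [-0.6, 0.9, 0.4]
grip_width: 0.0064
grasp_force: 0.0
```

apply_moves:
  moves:
    - [-0.66,-0.73,0,0,0,-0.2,0]
    - [-0.66,-0.73,0,0,0,-0.2,0]
    - [-0.66,-0.73,0,0,0,-0.2,0]
    - [-0.66,-0.73,0,0,0,-0.2,0]
    - [-0.66,-0.73,0,0,0,-0.2,0]
    - [-0.66,-0.73,0,0,0,-0.2,0]
    - [-0.66,-0.73,0,0,0,-0.2,0]
    - [-0.66,-0.73,0,0,0,-0.2,0]

```text
time_s: 2.3
tool_pos: [0.448, 0.0314, 0.2624]
tool_rot: [180.0, -0.0, 173.0]
force: [0.0, 0.0, 0.8]
grip_width: 0.0006
grasp_force: 0.0
```

```bash
python3 - <<'E'
from h import *
o=env.get_obs(); print(o["time_s"],o["tool_pos"],o["tool_rot"],o["qpos"],o["force"],o["grip_width"])
c=cal("wrist"); print(c); im=shot("wrist","w0")
h=cv2.cvtColor(im,cv2.COLOR_RGB2HSV); m=((h[...,0]<8)|(h[...,0]>172))&(h[...,1]>150)&(h[...,2]>60)
n,l,s,ct=cv2.connectedComponentsWithStats(m.astype(np.uint8))
for i in range(1,n):
    if s[i,4]>100: print(s[i],ct[i],atz(c,ct[i],.157))
E
```

```text
2.3 [0.44796993 0.0313856  0.26244608] [ 1.79995524e+02 -1.45864339e-02  1.72950846e+02] [-37.23835085  -9.32441682  26.78120176 107.24357137   4.22855796
  81.13191002  71.53440199] [0.02640554 0.03509148 0.78718624] 0.0006178525155104688
{'fov_y': 68.12488621279608, 'cx': 320.13702623749623, 'cy': 235.14674096062333, 'k1': 0.006573907132431854, 'position': array([0.36631266, 0.0416638 , 0.42507131]), 'orientation': array([-1.73611141e+01,  2.00986138e-02,  8.29579054e+01])}
[ 294  217   54   43 1565] [320.78338658 236.65559105] [0.45078336 0.03165033 0.157     ]
```

View pics/w0.png

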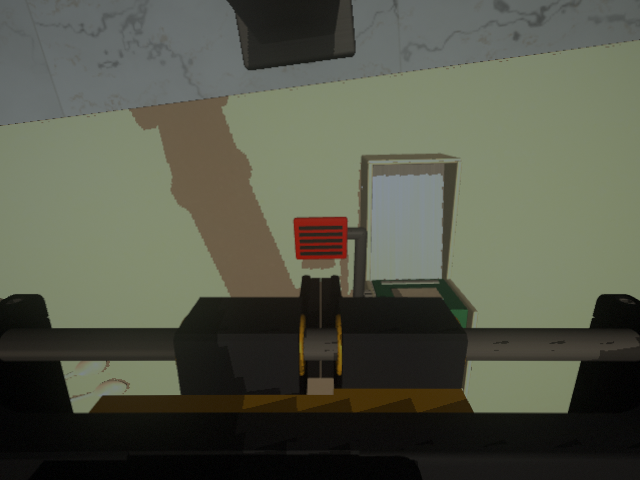

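The wrist view shows the paddle square to the hand at (321,237), which puts it at about (0.451, 0.0315), agreeing with the fit. I go down to just above it.

apply_moves:
  moves:
    - [0,-0.01,0.15,0,0,0,0]
    - [0,-0.015,0.3,0,0,0,0]
    - [0,-0.015,0.4,0,0,0,0]
    - [0,-0.015,0.44,0,0,0,0]
    - [0,-0.015,0.44,0,0,0,0]

```text
time_s: 2.85
tool_pos: [0.4472, 0.0268, 0.1738]
tool_rot: [-180.0, -0.1, 172.8]
force: [-0.0, -0.0, 1.2]
grip_width: 0.0005
grasp_force: 0.0
```

apply_moves:
  moves:
    - [0,0,0.02,0,0,0,0]
    - [0,0,0.04,0,0,0,0]
    - [0,0,0.06,0,0,0,0]
    - [0,0,0.08,0,0,0,0]
    - [0,0,0.1,0,0,0,0]
    - [0,0,0.12,0,0,0,0]
    - [0,0,0.14,0,0,0,0]
    - [0,0,0.16,0,0,0,0]
    - [0,0,0.18,0,0,0,0]
    - [0,0,0.2,0,0,0,0]
    - [0,0,0.215,0,0,0,0]
    - [0,0,0.23,0,0,0,0]
    - [0,0,0.245,0,0,0,0]
    - [0,0,0.26,0,0,0,0]
    - [0,0,0.275,0,0,0,0]
    - [0,0,0.285,0,0,0,0]
    - [0,0,0.295,0,0,0,0]
    - [0,0,0.3,0,0,0,0]

```text
time_s: 4.65
tool_pos: [0.4482, 0.026, 0.1145]
tool_rot: [180.0, 0.0, 172.7]
force: [0.2, -0.5, 2.0]
grip_width: 0.0007
grasp_force: 1.0
```

```bash
python3 - <<'E'
from h import *
o=env.get_obs(); print(o["time_s"],o["tool_pos"],o["force"],o["wrist_torque"])
a=shot("scene","s1");c=shot("wrist","w1")
b=cv2.resize(a[170:310,230:390],None,fx=4,fy=4,interpolation=cv2.INTER_CUBIC)
cv2.imwrite("pics/m1.png",b[:,:,::-1])
E
```

```text
4.65 [0.44818215 0.02603118 0.11450846] [ 0.15202277 -0.45186823  2.00813299] [0.01490674 0.06228769 0.01773476]
```

View pics/m1.png

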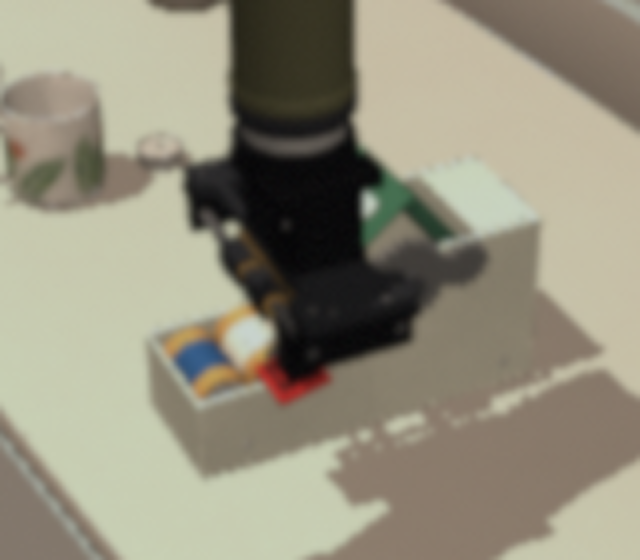

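Both tins are in the tray (blue at (200,360) and white at (248,340) in the crop) and the hood is raised. I press on to the stop.

apply_moves:
  moves:
    - [0,0.005,0.01,0,0,0,0]
    - [0,0.01,0.02,0,0,0,0]
    - [0,0.01,0.03,0,0,0,0]
    - [0,0.01,0.035,0,0,0,0]
    - [0,0.01,0.035,0,0,0,0]

```text
time_s: 5.25
tool_pos: [0.4486, 0.0281, 0.1083]
tool_rot: [180.0, 0.0, 172.7]
force: [-2.1, -1.6, 7.1]
grip_width: 0.0006
grasp_force: 3.4
```

apply_moves:
  moves:
    - [0,0,0.005,0,0,0,0]
    - [0,0,0.01,0,0,0,0]
    - [0,0,0.01,0,0,0,0]
    - [0,0,0.01,0,0,0,0]
    - [0,0,0.01,0,0,0,0]
    - [0,0,0.01,0,0,0,0]

```text
time_s: 5.85
tool_pos: [0.4488, 0.0281, 0.1078]
tool_rot: [179.9, 0.0, 172.7]
force: [-6.5, -2.1, 18.8]
grip_width: 0.0003
grasp_force: 9.6
```

```bash
python3 - <<'E'
from h import *
o=env.get_obs(); print(o["time_s"],o["tool_pos"],o["force"])
a=shot("scene","s2"); c=shot("wrist","w2")
b=cv2.resize(a[170:310,230:390],None,fx=2.5,fy=2.5,interpolation=cv2.INTER_CUBIC); c=cv2.resize(c,(400,300))
m=np.zeros((350,800,3),np.uint8); m[:350,:400]=b; m[:300,400:]=c
cv2.imwrite("pics/m2.png",m[:,:,::-1])
E
```

```text
5.85 [0.44878477 0.02811231 0.10777769] [-6.50908703 -2.07871872 18.77821917]
```

View pics/m2.png

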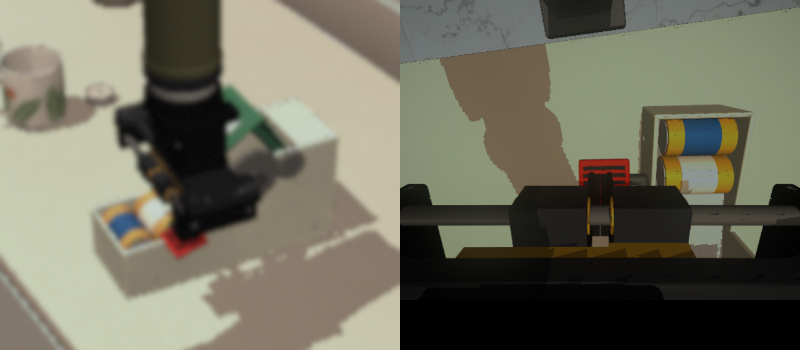

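The lever is against its stop (force rising without travel, hood up, tins in the tray). I let it up slowly.

apply_moves:
  moves:
    - [0,0,-0.008,0,0,0,0]
    - [0,0,-0.016,0,0,0,0]
    - [0,0,-0.024,0,0,0,0]
    - [0,0,-0.032,0,0,0,0]
    - [0,0,-0.04,0,0,0,0]
    - [0,0,-0.048,0,0,0,0]
    - [0,0,-0.056,0,0,0,0]
    - [0,0,-0.064,0,0,0,0]
    - [0,0,-0.072,0,0,0,0]
    - [0,0,-0.08,0,0,0,0]
    - [0,0,-0.088,0,0,0,0]
    - [0,0,-0.096,0,0,0,0]
    - [0,0,-0.104,0,0,0,0]
    - [0,0,-0.112,0,0,0,0]
    - [0,0,-0.12,0,0,0,0]
    - [0,0,-0.128,0,0,0,0]
    - [0,0,-0.136,0,0,0,0]
    - [0,0,-0.144,0,0,0,0]
    - [0,0,-0.152,0,0,0,0]
    - [0,0,-0.16,0,0,0,0]

```text
time_s: 7.95
tool_pos: [0.4487, 0.0281, 0.1379]
tool_rot: [180.0, 0.1, 172.7]
force: [0.6, -0.2, 0.8]
grip_width: 0.0002
grasp_force: 0.7
```

apply_moves:
  moves:
    - [0,0,-0.008,0,0,0,0]
    - [0,0,-0.016,0,0,0,0]
    - [0,0,-0.024,0,0,0,0]
    - [0,0,-0.032,0,0,0,0]
    - [0,0,-0.04,0,0,0,0]
    - [0,0,-0.048,0,0,0,0]
    - [0,0,-0.056,0,0,0,0]
    - [0,0,-0.064,0,0,0,0]
    - [0,0,-0.072,0,0,0,0]
    - [0,0,-0.08,0,0,0,0]
    - [0,0,-0.086,0,0,0,0]
    - [0,0,-0.092,0,0,0,0]
    - [0,0,-0.098,0,0,0,0]
    - [0,0,-0.104,0,0,0,0]
    - [0,0,-0.11,0,0,0,0]
    - [0,0,-0.115,0,0,0,0]
    - [0,0,-0.12,0,0,0,0]
    - [0,0,-0.125,0,0,0,0]
    - [0,0,-0.13,0,0,0,0]
    - [0,0,-0.135,0,0,0,0]

```text
time_s: 9.95
tool_pos: [0.4477, 0.0281, 0.1643]
tool_rot: [-180.0, -0.1, 172.7]
force: [-0.4, 0.2, -0.0]
grip_width: 0.0004
grasp_force: 0.0
```

Released at 0.164, with no force left. I rise a few mm more slowly, then go straight up clear.

apply_moves:
  moves:
    - [0,0,-0.01,0,0,0,0]
    - [0,0,-0.02,0,0,0,0]
    - [0,0,-0.035,0,0,0,0]
    - [0,0,-0.05,0,0,0,0]
    - [0,0,-0.1,0,0,0,0]
    - [0,0,-0.2,0,0,0,0]
    - [0,0,-0.35,0,0,0,0]
    - [0,0,-0.5,0,0,0,0]
    - [0,0,-0.6,0,0,0,0]
    - [0,0,-0.6,0,0,0,0]
    - [0,0,-0.6,0,0,0,0]

```text
time_s: 11.05
tool_pos: [0.4482, 0.0281, 0.2848]
tool_rot: [180.0, 0.0, 172.7]
force: [0.1, -0.3, -0.4]
grip_width: 0.0003
grasp_force: 0.0
```

```bash
python3 - <<'E'
from h import *
o=env.get_obs(); print(o["time_s"],o["tool_pos"],o["force"])
a=shot("scene","s3"); c=shot("wrist","w3")
b=cv2.resize(a[170:310,230:390],None,fx=2.5,fy=2.5,interpolation=cv2.INTER_CUBIC); c=cv2.resize(c,(400,300))
m=np.zeros((350,800,3),np.uint8); m[:350,:400]=b; m[:300,400:]=c
cv2.imwrite("pics/m3.png",m[:,:,::-1])
E
```

```text
11.05 [0.44821318 0.02806265 0.28479697] [ 0.08454977 -0.26051233 -0.35913967]
```

View pics/m3.png

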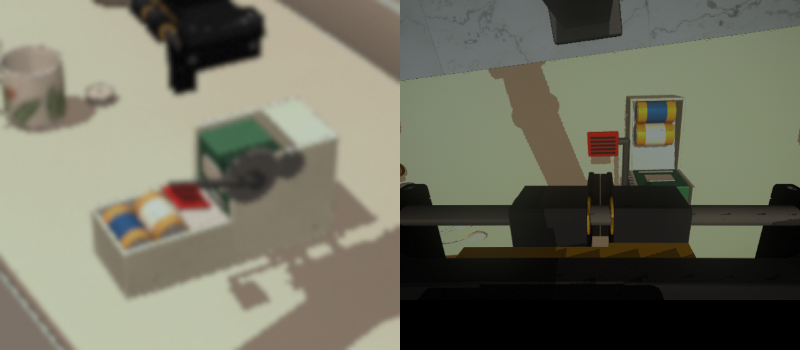

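Hood shut at (240,140), paddle back up at (187,197), both tins in the tray at (125,225) and (160,212), hand clear.

```bash
python3 -c "
from cell import env
print(env.sign_off())"
```

```text
the job is handed in; nothing more can be done
None
```

I pressed the paddle to its stop and both tins rolled into the front tray. The paddle then came up under the fingers in about 4 s, the hood is shut, the hand is clear, and the job was handed in at about 11 s.

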